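Gather the last bushes in the low corner of a tote

TASK

Slide the green tote along the bench by its black handle until its two sides lie flat and snug against both bars of the yellow corner stop, the corner opposite the handle fully home in it. Then, keeping that corner down on the bench in the stop, raise the handle to tip the tote to about 35 degrees, so that all four brass bushes slide together into the low corner. Finish still holding the tote tipped and still, resting on nothing else but the stop and the bench, and leave the other things on the bench where they are.

Things in the scene. Friction and masses are not known exactly. Their poses are not given: they have to be found in the camera images.
- tote: small square open green tote, outside 150 x 150 x 55 mm, walls and floor 4 mm, 0.28 to 0.46 kg empty, loose on the bench (friction about 0.6). Origin: centre of its underside. Its x axis runs along the DIAGONAL from the corner with the black handle (outer corner at x = -106 mm) to the opposite, low corner (x = +106 mm), so its walls lie at 45 degrees to x and y; z up
- tote_handle (a point): centre of the handle: a level round black bar 14 mm thick along the tote's y axis, across the handle corner, between two steel posts (56 mm of free bar), 70 mm from the tote's centre towards the handle corner, 85 mm above its underside; 23 mm free under it. Pinch from above, fingers closing along tote x; gripped firmly it does not turn in the fingers, so tilt the gripper with the tote
- tote_corner (a point): the tote's low outer bottom corner, opposite the handle: 106 mm from the tote's centre along its +x axis, at the level of its underside. Pushed along +x with 15 to 20 N it settles fully home in the stop
- stop: fixed yellow V-shaped corner stop: two bars 10 mm high, inner edges 80 mm long at right angles. Origin: inner corner, on the bench; x points along the bisector from the open side into the corner. Home: the tote's low corner is here and its x agrees with the stop's x. As the tote tips its walls lean on the bars, so its corner works back along -x by 10 mm x tan(tilt), 7 mm at 35 degrees
- bush0_center (a point): centre of a brass bush (short round slug with a dark bore on top), 24 mm diameter, 16 mm high, standing loose on the tote's floor (8 mm above that floor). All four are alike; friction on the tote's floor and walls about 0.15 to 0.22, so that they slide all the way to the corner at about 35 degrees of tilt
- bush1_center (a point): centre of a brass bush (short round slug with a dark bore on top), 24 mm diameter, 16 mm high, standing loose on the tote's floor (8 mm above that floor). All four are alike; friction on the tote's floor and walls about 0.15 to 0.22, so that they slide all the way to the corner at about 35 degrees of tilt
- bush2_center (a point): centre of a brass bush (short round slug with a dark bore on top), 24 mm diameter, 16 mm high, standing loose on the tote's floor (8 mm above that floor). All four are alike; friction on the tote's floor and walls about 0.15 to 0.22, so that they slide all the way to the corner at about 35 degrees of tilt
- bush3_center (a point): centre of a brass bush (short round slug with a dark bore on top), 24 mm diameter, 16 mm high, standing loose on the tote's floor (8 mm above that floor). All four are alike; friction on the tote's floor and walls about 0.15 to 0.22, so that they slide all the way to the corner at about 35 degrees of tilt
- core: a tan moulded sand core standing just beside the stop (84 mm diameter, 70 mm tall, with a thin dark rod 50 mm up from its top); bystander; origin under its centre
- strip: a flat steel strip 200 x 40 x 6 mm with three dark holes, lying just beside the stop; bystander; origin under its centre
- mallet: a hammer with a wooden handle lying on the bench to the robot's left; bystander; origin under its middle
- file: a flat steel file with a wooden handle, 260 mm long, lying to the robot's right; bystander; origin under its middle
- rammer: a grey round ramming slug standing on end, 52 mm diameter, 110 mm tall, to the robot's left; bystander; origin under its centre
- brush: a bench brush lying to the robot's right; bystander; origin under its middle
- pot: an open steel cup, 80 mm diameter and 80 mm tall, far right; bystander; origin under its centre
Not all that is in view belongs to the job. Of the things that look like the stop, take the one that is farthest from the robot's base at the start. There is more than one size of the tote; the job needs the larger.

How it is judged:
On the way, in this order (a step that is already met when the one before it is completed fails the run):
1. the tote stands flat with its low corner home in the stop and both sides against the bars (x of tote_corner in the frame of stop above -0.007 m and y of tote_corner in the frame of stop between -0.006 and 0.006 m and angle between the x axis of tote and the x axis of stop, either way round below 0.06 rad and angle between tote's own z axis and vertical below 0.06 rad and height (world z) of tote_corner below 0.006 m), for 0.2 s.
2. the tote is tipped on that corner, held by the handle (angle between tote's own z axis and vertical between 0.44 and 0.87 rad and height (world z) of tote_corner below 0.02 m and horizontal distance between tote_corner and stop below 0.025 m and height (world z) of tote_handle above 0.12 m and contact force between the fingers and tote above 1 N), for 0.2 s.
At the end, for the whole second after the job is handed in: Still gripped and still; tipped 25 to 50 degrees, handle above 120 mm; low corner within 20 mm of the bench and 25 mm of the stop corner; all four bushes inside, more than 30 mm from the tote's centre towards the low corner; tote leaning on no bystander; bystanders within 20 mm of their start (all of step 2 and x of each of bush0_center, bush1_center, bush2_center, bush3_center in the frame of tote above 0.03 m and z of bush0_center in the frame of tote between 0 and 0.05 m and z of bush1_center in the frame of tote between 0 and 0.05 m and z of bush2_center in the frame of tote between 0 and 0.05 m and z of bush3_center in the frame of tote between 0 and 0.05 m and angular speed of tote below 0.1 rad/s and contact force between tote and core below 0.3 N and contact force between tote and strip below 0.3 N and contact force between tote and mallet below 0.3 N and contact force between tote and file below 0.3 N and contact force between tote and rammer below 0.3 N and contact force between tote and brush below 0.3 N and contact force between tote and pot below 0.3 N); the arm keeps its last pose, push and grip.
It fails at once if the low corner is lifted off the bench (height (world z) of tote_corner above 0.035 m).
It fails at once if one of the bystanders is disturbed (moved more than 20 mm) (distance of any of core, strip, mallet, file, rammer, brush, pot from where it was at the start of the episode above 0.02 m).
It also fails if it takes over 42 s, if anything falls off the work surface, if the arm or the gripper's body presses on something with over 40 N, if the wrist force passes 120 N, or if a joint passes its speed limit or range.

ROBOT

A 6-joint arm with a two-finger parallel gripper is mounted at the origin on the work surface. World frame = base frame: x ahead of the robot, y to its left, z up, the work surface at z = 0. Lengths are in m, angles in rad, forces in N, time in s.
With the tool pointing down it reaches from about 0.325 to 0.85 m from the base axis. Payload 4.4 kg.
Tool frame: the origin (TCP) lies midway between the tips of the shut fingers; the grasp point (between the pads) lies 19 mm behind it; x points along the fingers, z is the direction in which the jaws open and shut, and the axes are right-handed (so a half turn about x gives the same grasp; the last joint's range is limited). The gripper opens to 94 mm and grips with 3 to 60 N. Pads are 16 mm wide; open, the fingers measure 119 mm over their backs; the gripper's body (75 mm by 177 mm) begins 78 mm behind the grasp point.
Start: joints at [-1.427, 0.207, 1.542, -0, 1.393, -0.15], TCP at [0.167, -0.55, 0.205] pointing down, gripper open.
Joint ranges: [-2.73, 2.73], [-0.86, 2.22], [0.23, 2.46], [-1.11, 4.25], [0.08, 2.63], [-2.82, 2.82]. Speed limits (rad/s): [2.79, 2.79, 3.14, 3.14, 3.14, 3.14].

INTERFACE

Orientations are given as a rotation vector (axis times angle).
In Python, from plant import * gives the robot as it stands. The module is installed in compiled form; this text tells all that it offers.
- The arm moves only by the tool drive_tool, never from a script. Its argument "plan" is a list of rows, each a list of 4 numbers: the shift along the tool's x, y, z in cm, then the turn about the tool's x in rad. A call has 1 to 12 rows; each row is the pose to reach, as a shift and turn from the pose measured when the call began, along the tool's axes at that moment; what a row does not reach only later rows make up. A row lasts 1/12 s, in which the tool goes at most 41.7 mm and 7.16 degrees, less where a joint would pass 70% of its speed; a pose out of reach is approached as far as the arm can. A call with a gripper value outside its range is refused whole. "hand" is the finger opening in cm, from 0 to 9.4, set as the call begins (left out, the last holds). The fingers move at their own pace and stop on an object; the grip force is fixed at half the most. Time passes only in rows, so rows that repeat a pose let the fingers close. It gives the time, the measured TCP pose, the force and the opening at its end, in the units of the state.
- observe(): the state, without advancing time (a new reading comes with each control period).
- camera(name): name is "scene" or "side" or "wrist"; returns the picture (384x512x3 uint8, red, green, blue); there is no depth.
- camera_params(name): a dict with "intrinsics" (3x3 intrinsics, pixels), "dist" ([k1, k2, p1, p2, k3] as OpenCV has them; the pictures are not rectified), "rvec" (rotation vector, rad) and "tvec" (3), from world to camera coordinates, as OpenCV has them; the wrist camera has in their place "tool_from_camera" (4x4, takes a point from camera to tool coordinates, whose origin is the TCP and whose axes are the tool frame's). Camera axes: x right, y down, z forward; pixel columns grow to the right and rows downward; lengths in m; the calibration is good to about 2 mm. A picture is of the moment at which its call begins: read the wrist's pose just before it. camera_params takes no time and is no camera call.
- hand_in(): hands the job in, once; it reports no verdict.
Trained networks look in the newest picture that a camera, given by its name, has taken for a name from the list of things; names that differ only in an ending like _2 or _b are one class to them, and where a whole thing is asked for, a point or a joint stands for the part that bears it (a point fixed in the world has none). Each returns a list of dicts, best first, with "conf" (0 to 1); they miss things now and then, are a little off and sometimes report something else, mostly with a low value. They report only what shows in the picture. A call takes as long as a camera call. They do not tell look-alikes from the thing itself.
- silhouettes(camera, name): "mask" (384x512 bool, what is visible of it) and "centre" ([column, row] in pixels, amid what is visible of it).
The state is a dict: "t": time; "qpos": joint angles; "qd": joint speeds; "joint_efforts": joint torques, N m; "ee_pos": TCP position; "ee_rot": TCP orientation; "ft_force": force on the tool from outside, world axes, zero at the start; "torque": the same for the moment, N m; "grip_width": finger opening in m.
Only numpy, scipy, OpenCV 4.12 (cv2) and the standard library are available. Lean on these libraries where they do the work, as an engineer would, in place of code of your own. Each camera call takes 0.05 s, during which the arm holds its last target. There are 200 camera calls.

## Working session

There is one attempt and no reset: what is moved stays moved. The work goes in short steps, Python scripts to look and compute and a tool call to move; the robot and the scene stay as the last step left them, time stands still between calls to the robot, and variables do not carry over. Pictures are saved under pics/ and viewed, about 8 in all and at most 12, crops included, and the job is handed in when it is done.

Besides the shell and the picture viewer there is one more tool, called after "Request:" as name(argument=value, ...), one argument or row to a line, values as JSON. drive_tool: Moves the arm, as the interface text tells. Its arguments: {"type":"object","properties":{"plan":{"type":"array","items":{"type":"array","items":{"type":"number"}}},"hand":{"type":"number"}},"required":["plan"]}

```bash
mkdir -p pics; python3 - <<'E'
from plant import *
import cv2, numpy as np
a=camera("scene");b=camera("side")
cv2.imwrite("pics/scene.png",cv2.resize(a[:,:,::-1],(800,600),interpolation=cv2.INTER_CUBIC))
cv2.imwrite("pics/side.png",cv2.resize(b[:,:,::-1],(800,600),interpolation=cv2.INTER_CUBIC))
np.save("scene.npy",a);np.save("side.npy",b)
for n in("scene","side","wrist"):print(n,camera_params(n))
print(observe())
E
```

```text
scene {'intrinsics': array([[395.04214637,   0.        , 261.12339014],
       [  0.        , 395.04214637, 189.91088389],
       [  0.        ,   0.        ,   1.        ]]), 'dist': array([-0.03230851,  0.        ,  0.        ,  0.        ,  0.        ]), 'rvec': array([ 0.73405101,  2.80163294, -0.78718679]), 'tvec': array([ 0.44583826, -0.15633496,  1.33646237])}
side {'intrinsics': array([[400.80144044,   0.        , 254.25213437],
       [  0.        , 400.80144044, 197.67404155],
       [  0.        ,   0.        ,   1.        ]]), 'dist': array([-0.108574,  0.      ,  0.      ,  0.      ,  0.      ]), 'rvec': array([ 2.20214869, -0.37159252,  0.1574745 ]), 'tvec': array([-0.5037665 ,  0.16362403,  1.16055143])}
wrist {'intrinsics': array([[270.10091372,   0.        , 250.1317628 ],
       [  0.        , 270.10091372, 190.6323888 ],
       [  0.        ,   0.        ,   1.        ]]), 'dist': array([-0.01757114,  0.        ,  0.        ,  0.        ,  0.        ]), 'tool_from_camera': array([[-6.50544070e-04, -2.80633928e-01,  9.59814657e-01,
        -1.79917026e-01],
       [
[... 213 characters left out ...]
00e+00,
         1.00000000e+00]])}
{'t': 0.1, 'qpos': array([-1.42751394e+00,  2.07378738e-01,  1.54275757e+00, -2.66780518e-05,
        1.39350444e+00, -1.50508303e-01]), 'qd': array([-4.11527929e-05, -2.30687500e-03, -3.38543805e-03, -1.56696597e-03,
        7.08030524e-04, -7.59368538e-04]), 'joint_efforts': array([-8.06344869e-04, -3.71866751e+01, -2.82295096e+01,  6.98730396e-02,
        3.11362802e-02, -5.07875154e-05]), 'ee_pos': array([ 0.16638316, -0.54965827,  0.20440735]), 'ee_rot': array([ 0.99150512,  1.33548018, -0.98912077]), 'ft_force': array([-0.27741429, -0.340974  ,  0.36017598]), 'torque': array([-0.02010505, -0.03229851, -0.07532239]), 'grip_width': 0.09405059279843855}
```

View pics/scene.png

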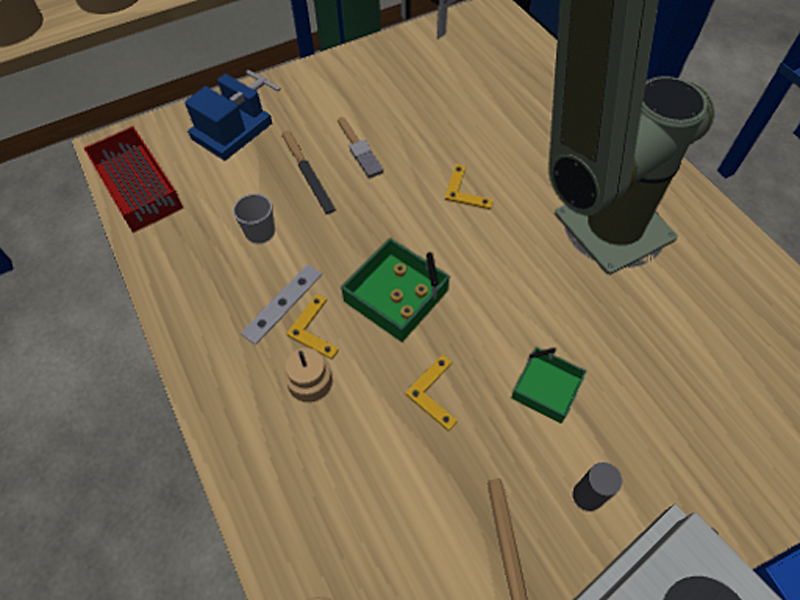

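View pics/side.png

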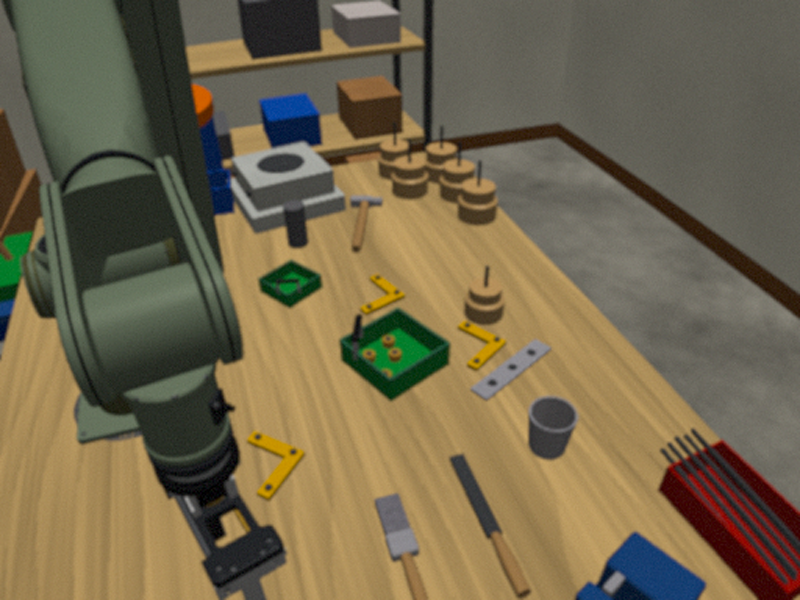

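The scene picture shows three yellow stops, at about (313,328), (432,393) and (467,188), and two totes, at (396,290) and (549,384). The stop beside the core and strip at (313,328) looks farthest from the base. The tote at (396,290) is larger and holds the bushes. I'll measure both and confirm with a crop.

```bash
cat > h.py <<'E'
from plant import *
import cv2, numpy as np
from scipy.optimize import minimize
from scipy.spatial.transform import Rotation as R
P={n:camera_params(n) for n in("scene","side")}
def proj(n,X):
    p=P[n];return cv2.projectPoints(np.asarray(X,float).reshape(-1,1,3),p["rvec"],p["tvec"],p["intrinsics"],p["dist"])[0][:,0]
def ray(n,uv,z):
    p=P[n];u=cv2.undistortPoints(np.array([[uv]],float),p["intrinsics"],p["dist"])[0,0]
    M=cv2.Rodrigues(p["rvec"])[0];c=-M.T@p["tvec"];d=M.T@np.r_[u,1];return c+d*(z-c[2])/d[2]
S=4
def comp(n,img,lo,hi,uv):
    """full-res 4x mask of coloured component nearest uv"""
    h=cv2.cvtColor(cv2.resize(img,None,fx=S,fy=S,interpolation=cv2.INTER_CUBIC),cv2.COLOR_RGB2HSV)
    m=cv2.inRange(h,lo,hi);m=cv2.morphologyEx(m,cv2.MORPH_OPEN,np.ones((3,3)))
    k,l,st,c=cv2.connectedComponentsWithStats(m)
    ok=[i for i in range(1,k) if st[i,4]>600]
    i=min(ok,key=lambda i:np.hypot(*(c[i]/S-uv)));return (l==i).astype(np.uint8)
def fill(polys,shape,hull):
    m=np.zeros(shape,np.uint8)
    for q in polys:
        q=q*S+(S-1)/2
        q=cv2.convexHull(q.astype(np.float32)) if hull else q
        cv2.fillPoly(m,[np.round(q*16).astype(np.int32).reshape(-1,1,2)],1,shift=4)
    return m
def hullmask(m):
    c=np.vstack(cv2.findContours(m,0,2)[0]);o=np.zeros_like(m);cv2.fillConvexPoly(o,cv2.convexHull(c),1);return o
def iou(a,b):return (a&b).sum()/max(1,(a|b).sum())
def place(p,pts):
    c,s=np.cos(p[2]),np.sin(p[2]);pts=np.asarray(pts,float);o=pts.copy()
    o[:,0]=p[0]+c*pts[:,0]-s*pts[:,1];o[:,1]=p[1]+s*pts[:,0]+c*pts[:,1];return o
a=.10607
BOX=[(x,y,z) for z in(0,.055) for x,y in((a,0),(0,a),(-a,0),(0,-a))]
def Lq(w):
    "stop: four convex faces as box bars, frame inner corner, x into the corner"
    r=np.sqrt(.5);u=np.array([-r,r]);v=np.array([-r,-r])
    out=[]
    for e,f in((u,v),(v,u)): # bar along e, outside = -f
        q=[-w*e,.08*e,.08*e-w*f,-w*e-w*f]
        q[0]=-w*e*1
        out.append([(*k,z) for z in(0,.01) for k in q])
    return out
def fit(cost,p0,step):
    s=np.vstack([p0]+[np.array(p0)+np.eye(len(p0))[i]*step[i] for i in range(len(p0))])
    return minimize(cost,p0,method="Nelder-Mead",options=dict(initial_simplex=s,xatol=1e-5,fatol=1e-6,maxiter=300))
E
cat > m1.py <<'E'
from h import *
im={n:np.load(n+".npy") for n in P}
k=512/800
G=((40,80,20),(85,255,255));Y=((20,150,100),(32,255,255))
def tote(p0,uvs):
    for cams in(("scene",),("side",),("scene","side")):
        M={n:hullmask(comp(n,im[n],*G,np.array(uvs[n])*k)) for n in cams}
        f=lambda p:-np.mean([iou(M[n],fill([proj(n,place(p,BOX))],M[n].shape,True)) for n in cams])
        r=fit(f,p0,(.01,.01,.1));print("tote",cams,r.x.round(4),-r.fun.__round__(3))
def stop(p0,uvs):
    for cams in(("scene",),("side",),("scene","side")):
        M={n:comp(n,im[n],*Y,np.array(uvs[n])*k) for n in cams}
        for n in cams: M[n]=cv2.morphologyEx(M[n],cv2.MORPH_CLOSE,np.ones((25,25)))
        f=lambda p:-np.mean([iou(M[n],fill([proj(n,place(p[:3],q)) for q in Lq(p[3])],M[n].shape,True)) for n in cams])
        r=fit(f,(*p0,.02),(.01,.01,.1,.004));print("stop",cams,r.x.round(4),-r.fun.__round__(3))
for uv in((297,332),(407,393),(446,197)):
    X=ray("scene",np.array(uv)*k,.01);print("stop at",uv,X.round(3),np.hypot(*X[:2]).round(3))
A=ray("scene",np.array((441,287))*k,.03);B=ray("scene",np.array((345,292))*k,.055);C=ray("scene",np.array((396,290))*k,.03)
print(A,B,C)
sA=ray("scene",np.array((297,332))*k,.01);sB=ray("scene",np.array((325,297))*k,.01);sC=ray("scene",np.array((336,353))*k,.01)
d=sA-(sB+sC)/2
tote((C[0],C[1],np.arctan2(*(B-A)[1::-1])),dict(scene=(396,290),side=(395,350)))
stop((sA[0],sA[1],np.arctan2(d[1],d[0])),dict(scene=(312,328),side=(484,343)))
# bushes tops z=.02
for uv in((400,269),(397,295),(421,290),(407,311)):print("bush",ray("scene",np.array(uv)*k,.02).round(3))
for c in((310,375,'core'),(281,304,'strip')):print(c[2],ray("scene",np.array(c[:2])*k,.03 if c[2]=='core' else .006).round(3))
im2=im["scene"][170:262,150:300];cv2.imwrite("pics/crop.png",cv2.resize(im2[:,:,::-1],None,fx=5,fy=5,interpolation=cv2.INTER_CUBIC))
E
python3 m1.py
```

```text
stop at (297, 332) [ 0.707 -0.089  0.01 ] 0.712
stop at (407, 393) [0.584 0.124 0.01 ] 0.597
stop at (446, 197) [ 0.282 -0.237  0.01 ] 0.368
[ 0.42008443 -0.03047203  0.03      ] [ 0.59524482 -0.09767151  0.055     ] [ 0.50076655 -0.06776144  0.03      ]
tote ('scene',) [ 0.4989 -0.0744 -0.3931] 0.982
tote ('side',) [ 0.5011 -0.0733 -0.399 ] 0.954
tote ('scene', 'side') [ 0.4988 -0.0746 -0.3924] 0.968
stop ('scene',) [ 0.696  -0.0913 -0.2488  0.0216] 0.948
stop ('side',) [ 0.696  -0.0924 -0.2533  0.0235] 0.935
stop ('scene', 'side') [ 0.6959 -0.0914 -0.2437  0.0221] 0.916
bush [ 0.467 -0.113  0.02 ]
bush [ 0.502 -0.062  0.02 ]
bush [ 0.455 -0.049  0.02 ]
bush [ 0.502 -0.021  0.02 ]
core [0.724 0.015 0.03 ]
strip [ 0.709 -0.164  0.006]
```

View pics/crop.png

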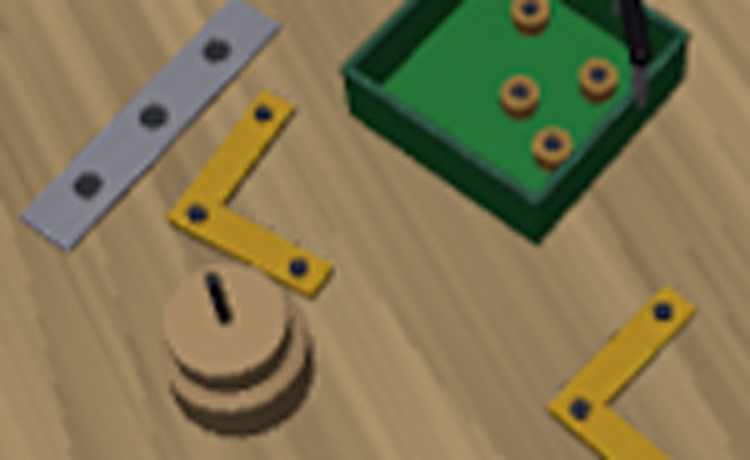

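The crop confirms the target stop: it has the strip on one side and the core on the other, and is 0.71 m from the base against 0.60 m and 0.37 m for the other two. The fits put the stop at (0.696,-0.0915), yaw -0.247, and the tote at (0.499,-0.0745), yaw -0.393. Next is the hover move.

```bash
cat > go.py <<'E'
from h import *
def goto(tcp,zyaw):
    "tool-frame shift (cm) and x-turn to reach tcp with tool z at zyaw (mod pi)"
    o=observe();M=R.from_rotvec(o["ee_rot"]).as_matrix()
    d=M.T@(np.array(tcp)-o["ee_pos"])*100
    psi=np.arctan2(M[1,2],M[0,2]);t=[-((zyaw+k*np.pi-psi+np.pi)%(2*np.pi)-np.pi) for k in(0,1)]
    print("t",round(o["t"],2),"tcp",o["ee_pos"].round(4),"M",M.round(3).tolist(),"psi",psi.round(3));print("q",o["qpos"].round(3),"F",o["ft_force"].round(1),"w",round(o["grip_width"],4))
    print("shift cm",d.round(2),"turns",np.round(t,3))
E
python3 - <<'E'
from go import *
h=place((.4988,-.0746,-.3924),[(-.07,0,.085)])[0];print(h)
goto((h[0],h[1],.17),-.3924)
k=800/512
for y in(-.028,0,.028):
    q=place((.4988,-.0746,-.3924),[(-.07,y,.085)]);print(proj("scene",q)*k,proj("side",q)*k)
E
```

```text
[ 0.43412042 -0.0478315   0.085     ]
t 0.1 tcp [ 0.1664 -0.5497  0.2044] M [[-0.0, 0.957, 0.29], [0.002, 0.29, -0.957], [-1.0, 0.0, -0.002]] psi -1.277
q [-1.428  0.207  1.543 -0.     1.394 -0.151] F [-0.3 -0.3  0.4] w 0.0941
shift cm [  3.53  40.16 -40.27] turns [-0.885  2.257]
[[429.3285807  255.88294549]] [[353.60725656 336.04014877]]
[[431.36933789 267.85216968]] [[355.41551091 326.44138974]]
[[433.46071556 280.12259715]] [[357.1597676 317.1926057]]
```

Request:
drive_tool(
  plan=[
    [0.2, 2.8, -2.8, -0.06],
    [0.4, 5.6, -5.6, -0.12],
    [0.7, 8.4, -8.5, -0.19],
    [0.9, 11.2, -11.3, -0.25],
    [1.1, 14, -14.1, -0.32],
    [1.3, 16.8, -16.9, -0.38],
    [1.6, 19.6, -19.8, -0.45],
    [1.8, 22.5, -22.6, -0.51],
    [2, 25.3, -25.4, -0.58],
    [2.3, 28.2, -28.3, -0.64],
    [2.5, 31, -31.1, -0.71],
    [2.7, 33, -33, -0.75],
  ],
  hand=7,
)

```text
t: 1.1
ee_pos: [0.387, -0.135, 0.1778]
ee_rot: [0.412, 1.533, -0.407]
ft_force: [0.4, -0.4, 0.3]
grip_width: 0.0699
```

```bash
python3 -c "
from go import *
goto((.4341,-.0478,.17),-.3924)"
```

```text
t 1.1 tcp [ 0.387  -0.135   0.1778] M [[-0.0, 0.499, 0.867], [0.003, 0.867, -0.499], [-1.0, 0.002, -0.002]] psi -0.522
q [-0.55  -0.132  1.951  0.003  1.324 -0.028] F [ 0.4 -0.4  0.3] w 0.0699
shift cm [ 0.8   9.91 -0.27] turns [-0.13   3.012]
```

Request:
drive_tool(
  plan=[
    [0.2, 3, -0.1, -0.04],
    [0.4, 6, -0.2, -0.08],
    [0.7, 8.5, -0.3, -0.12],
    [0.8, 9.7, -0.3, -0.13],
    [0.8, 9.9, -0.3, -0.13],
    [0.8, 9.9, -0.3, -0.13],
  ],
)

```text
t: 1.6
ee_pos: [0.4335, -0.0472, 0.1696]
ee_rot: [0.309, 1.551, -0.304]
ft_force: [-0.2, -0.4, 0.3]
grip_width: 0.0699
```

```bash
python3 - <<'E'
from go import *
goto((.4341,-.0478,.072),-.3924)
o=observe();w=camera("wrist");p=camera_params("wrist")
M=R.from_rotvec(o["ee_rot"]).as_matrix();T=p["tool_from_camera"]
im=np.ascontiguousarray(w[:,:,::-1])
def pr(X):
    c=((X-o["ee_pos"])@M-T[:3,3])@T[:3,:3]
    return cv2.projectPoints(c.reshape(-1,1,3),np.zeros(3),np.zeros(3),p["intrinsics"],p["dist"])[0][:,0]
q=pr(place((.4988,-.0746,-.3924),BOX+[(-.07,y,.085) for y in(-.028,0,.028)]));print(q.round(0).tolist())
for x in q: cv2.drawMarker(im,tuple(int(v) for v in x),(0,0,255),0,10)
cv2.imwrite("pics/w1.png",im)
E
```

```text
t 1.6 tcp [ 0.4335 -0.0472  0.1696] M [[-0.002, 0.381, 0.925], [0.003, 0.925, -0.381], [-1.0, 0.002, -0.003]] psi -0.391
q [-0.309 -0.061  1.905  0.003  1.3    0.081] F [-0.2 -0.4  0.3] w 0.0699
shift cm [ 9.76 -0.06  0.1 ] turns [ 2.00e-03 -3.14e+00]
[[383.0, 176.0], [309.0, 91.0], [224.0, 176.0], [300.0, 248.0], [406.0, 187.0], [320.0, 87.0], [219.0, 187.0], [307.0, 269.0], [251.0, 220.0], [251.0, 195.0], [251.0, 168.0]]
```

View pics/w1.png

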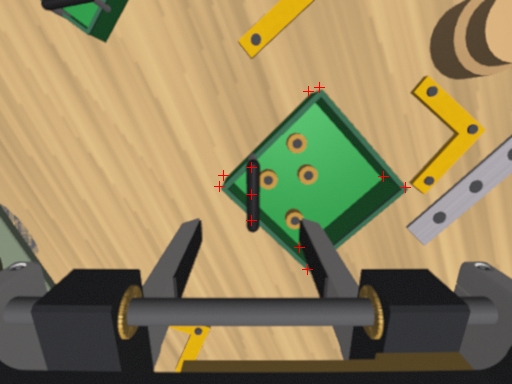

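Predicted tote corners and handle land on the picture: bar centre at (252,195), tote corners within about 3 px. Descending to grip.

Request:
drive_tool(
  plan=[
    [2.5, 0, 0.1, 0],
    [5, 0, 0.1, 0],
    [7.5, -0.1, 0.1, 0],
    [9.3, -0.1, 0.1, 0],
    [10.2, -0.1, 0.1, 0],
    [10.2, -0.1, 0.1, 0],
  ],
)

```text
t: 2.15
ee_pos: [0.4315, -0.0492, 0.0658]
ee_rot: [0.312, 1.555, -0.307]
ft_force: [-0.7, -0.3, 0.0]
grip_width: 0.0704
```

Request:
drive_tool(
  plan=[
    [0, 0, 0, 0],
    [0, 0, 0, 0],
    [0, 0, 0, 0],
    [0, 0, 0, 0],
    [0, 0, 0, 0],
    [0, 0, 0, 0],
    [0, 0, 0, 0],
  ],
  hand=0,
)

```text
t: 2.73
ee_pos: [0.4318, -0.0492, 0.0662]
ee_rot: [0.311, 1.555, -0.307]
ft_force: [-0.1, -0.5, 0.6]
grip_width: 0.0267
```

```bash
python3 -c "
from go import *
c,s=np.cos(-.247),np.sin(-.247)
g=np.array([.6955,-.0915])-(.106+.07)*np.array([c,s])
print(g)
goto((g[0]-.03*c,g[1]-.03*s,observe()['ee_pos'][2]),-.247)
goto((g[0],g[1],observe()['ee_pos'][2]),-.247)"
```

```text
[ 0.52484155 -0.04846868]
t 2.73 tcp [ 0.4318 -0.0492  0.0662] M [[-0.005, 0.384, 0.923], [0.004, 0.924, -0.384], [-1.0, 0.002, -0.006]] psi -0.394
q [-0.315  0.087  1.999  0.002  1.062  0.078] F [-0.1 -0.5  0.6] w 0.0267
shift cm [-0.03  3.2   5.6 ] turns [-0.147  2.995]
t 2.73 tcp [ 0.4318 -0.0492  0.0662] M [[-0.005, 0.384, 0.923], [0.004, 0.924, -0.384], [-1.0, 0.002, -0.006]] psi -0.394
q [-0.315  0.087  1.999  0.002  1.062  0.078] F [-0.1 -0.5  0.6] w 0.0267
shift cm [-0.05  3.64  8.56] turns [-0.147  2.995]
```

Request:
drive_tool(
  plan=[
    [0, 0, 0, 0],
    [0, 0, 0, 0],
    [0, 0, 0, 0],
    [0, 0, 0, 0],
  ],
)

```text
t: 3.07
ee_pos: [0.4325, -0.0495, 0.0664]
ee_rot: [0.311, 1.553, -0.307]
ft_force: [2.1, -0.7, -1.1]
grip_width: 0.0131
```

Request:
drive_tool(
  plan=[
    [0, 0.3, 0.5, -0.01],
    [0, 0.6, 1.1, -0.03],
    [0, 1, 1.7, -0.05],
    [0, 1.3, 2.3, -0.06],
    [0, 1.6, 2.9, -0.08],
    [0, 2, 3.5, -0.1],
    [0, 2.4, 4.1, -0.11],
    [0, 2.7, 4.7, -0.13],
    [0, 3, 5.2, -0.145],
    [0, 3.2, 5.5, -0.147],
    [0, 3.2, 5.5, -0.147],
  ],
)

```text
t: 3.98
ee_pos: [0.4942, -0.0412, 0.0663]
ee_rot: [0.195, 1.571, -0.192]
ft_force: [-4.1, -2.3, 6.6]
grip_width: 0.013
```

```bash
cat > m2.py <<'E'
from go import *
import sys
im={n:camera(n) for n in P}
for n in P:np.save(n+".npy",im[n])
goto((.5248,-.0485,.0662),-.247)
p0=[float(v) for v in sys.argv[1:4]];G=((40,80,20),(85,255,255))
for cams in(("scene",),("side",),("scene","side")):
    M={n:hullmask(comp(n,im[n],*G,proj(n,[[*p0[:2],.02]])[0])) for n in cams}
    f=lambda p:-np.mean([iou(M[n],fill([proj(n,place(p,BOX))],M[n].shape,True)) for n in cams])
    r=fit(f,p0,(.008,.008,.06));c=place(r.x,[(.106,0,0)])[0]
    s=np.array([.696,-.0915]);d=c[:2]-s;b=-.247;u=np.array([np.cos(b),np.sin(b)])
    print(cams,r.x.round(4),round(-r.fun,3),"corner in stop",(d@u).round(4),(u[0]*d[1]-u[1]*d[0]).round(4))
w=camera("wrist")
cv2.imwrite(sys.argv[4],np.hstack([im["scene"][130:300,130:330],im["side"][150:320,170:370]])[:,:,::-1].repeat(2,0).repeat(2,1)) if len(sys.argv)>4 else 0
E
python3 m2.py .563 -.057 -.247 pics/p2.png
```

```text
t 4.08 tcp [ 0.4942 -0.0412  0.0664] M [[-0.008, 0.244, 0.97], [0.003, 0.97, -0.244], [-1.0, 0.001, -0.008]] psi -0.247
q [-2.590e-01  2.120e-01  1.852e+00  1.000e-03  1.086e+00 -1.200e-02] F [-4.9 -1.3  5.5] w 0.0132
shift cm [-0.01  0.04  3.14] turns [ 0.    -3.141]
('scene',) [ 0.5622 -0.0564 -0.2775] 0.964 corner in stop -0.0323 -0.0019
('side',) [ 0.5641 -0.0579 -0.2452] 0.952 corner in stop -0.0302 0.0005
('scene', 'side') [ 0.5623 -0.0565 -0.2793] 0.96 corner in stop -0.0323 -0.0021
```

View pics/p2.png

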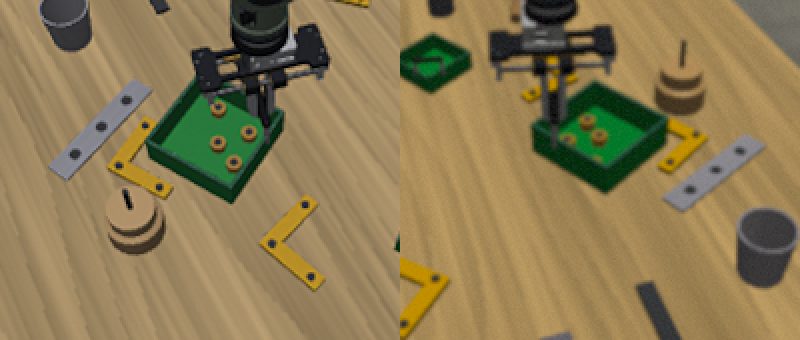

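The tote is aligned, about 31 mm short of home, with the bushes inside. Pushing home in steps.

Request:
drive_tool(
  plan=[
    [0, 0, 0.4, 0],
    [0, 0, 0.9, 0],
    [0, 0, 1.4, 0],
    [0, 0, 1.9, 0],
    [0, 0, 2.3, 0],
    [0, 0, 2.6, 0],
    [0, 0, 2.8, 0],
    [0, 0, 2.9, 0],
  ],
)

```text
t: 4.8
ee_pos: [0.5177, -0.047, 0.0663]
ee_rot: [0.197, 1.582, -0.191]
ft_force: [-12.2, 2.1, 15.1]
grip_width: 0.0128
```

Request:
drive_tool(
  plan=[
    [0, 0, 0.1, 0],
    [0, 0, 0.2, 0],
    [0, 0, 0.3, 0],
    [0, 0, 0.4, 0],
    [0, 0, 0.4, 0],
  ],
)

```text
t: 5.22
ee_pos: [0.5174, -0.0469, 0.0663]
ee_rot: [0.197, 1.592, -0.19]
ft_force: [-11.0, 2.7, 12.2]
grip_width: 0.0132
```

```bash
python3 m2.py .586 -.063 -.247 pics/p3.png
```

```text
t 5.32 tcp [ 0.5173 -0.0469  0.0663] M [[-0.029, 0.243, 0.969], [0.008, 0.97, -0.243], [-1.0, 0.001, -0.03]] psi -0.246
q [-0.257  0.271  1.777  0.     1.124 -0.012] F [-11.5   1.6  13.4] w 0.0129
shift cm [-0.01  0.02  0.76] turns [ 1.00e-03 -3.14e+00]
('scene',) [ 0.5863 -0.0612 -0.2452] 0.948 corner in stop -0.0078 0.0028
('side',) [ 0.5863 -0.0616 -0.2256] 0.957 corner in stop -0.0077 0.0044
('scene', 'side') [ 0.5869 -0.0603 -0.2546] 0.95 corner in stop -0.0074 0.0028
```

View pics/p3.png

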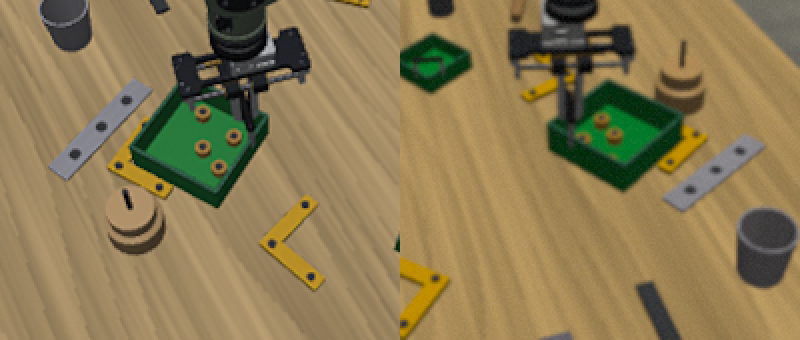

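Corner is about 7 mm short and about 3 mm toward the core side. The upward reaction of 13 N means the tool is pressing the tote down and adding drag. I'll relieve that and push further, with a small lateral correction.

Request:
drive_tool(
  plan=[
    [-0.1, -0.1, 0.2, 0],
    [-0.2, -0.2, 0.4, 0],
    [-0.2, -0.3, 0.6, 0],
    [-0.2, -0.3, 0.7, 0],
    [-0.2, -0.3, 0.8, 0],
    [-0.2, -0.3, 0.8, 0],
  ],
)

```text
t: 5.87
ee_pos: [0.5233, -0.0514, 0.0674]
ee_rot: [0.198, 1.595, -0.19]
ft_force: [-4.2, 1.6, 0.5]
grip_width: 0.0131
```

```bash
python3 m2.py .586 -.063 -.247
```

```text
t 5.97 tcp [ 0.5235 -0.0515  0.0675] M [[-0.031, 0.243, 0.969], [0.009, 0.97, -0.243], [-0.999, 0.001, -0.033]] psi -0.246
q [-0.263  0.284  1.758  0.     1.133 -0.017] F [-4.   0.7  0.7] w 0.0132
shift cm [0.13 0.32 0.06] turns [ 1.00e-03 -3.14e+00]
('scene',) [ 0.5908 -0.0652 -0.2511] 0.941 corner in stop -0.0025 -0.0007
('side',) [ 0.5923 -0.0636 -0.2144] 0.954 corner in stop -0.0015 0.0052
('scene', 'side') [ 0.5931 -0.064  -0.2281] 0.946 corner in stop -0.0005 0.0035
```

Request:
drive_tool(
  plan=[
    [0, 0, 0.2, 0],
    [0, 0, 0.4, 0],
    [-0.1, 0, 0.5, 0],
    [-0.1, 0, 0.6, 0],
    [-0.1, 0, 0.6, 0],
  ],
)

```text
t: 6.43
ee_pos: [0.5231, -0.0512, 0.0668]
ee_rot: [0.199, 1.609, -0.189]
ft_force: [-15.2, 3.4, 5.3]
grip_width: 0.013
```

```bash
python3 m2.py .592 -.064 -.247
```

```text
t 6.53 tcp [ 0.5231 -0.0512  0.0668] M [[-0.045, 0.243, 0.969], [0.012, 0.97, -0.243], [-0.999, 0.001, -0.047]] psi -0.245
q [-0.262  0.293  1.747 -0.     1.148 -0.017] F [-14.7   3.3   5.3] w 0.0128
shift cm [0.05 0.3  0.1 ] turns [ 2.00e-03 -3.14e+00]
('scene',) [ 0.5918 -0.0645 -0.243 ] 0.938 corner in stop -0.0016 0.0011
('side',) [ 0.592  -0.0638 -0.1999] 0.954 corner in stop -0.0018 0.0064
('scene', 'side') [ 0.5925 -0.0639 -0.2313] 0.945 corner in stop -0.0011 0.0031
```

```bash
python3 - <<'E'
from h import *
a=np.load("scene.npy")[185:265,190:320];b=np.load("side.npy")[185:265,250:380]
cv2.imwrite("pics/p4.png",cv2.resize(np.vstack([a,b])[:,:,::-1],None,fx=3.7,fy=3.7,interpolation=cv2.INTER_CUBIC))
E
```

```text
(no output)
```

View pics/p4.png

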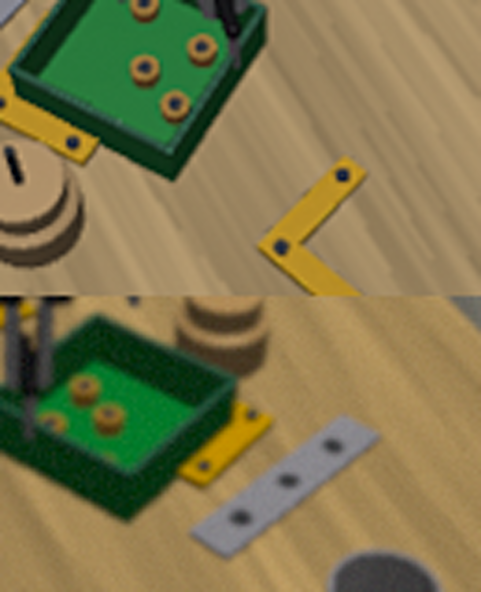

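Both tote sides show flush against the yellow bars in scene (10,90)-(90,140) and side (185,475)-(240,400), and all four bushes are inside. One firmer push to seat it, then a small trial tip.

Request:
drive_tool(
  plan=[
    [0, 0, 0.4, 0],
    [0, 0, 0.7, 0],
    [0, 0, 0.8, 0],
    [0, 0, 0.8, 0],
  ],
)

```text
t: 6.92
ee_pos: [0.5225, -0.0509, 0.066]
ee_rot: [0.2, 1.628, -0.187]
ft_force: [-21.6, 5.2, 16.4]
grip_width: 0.0129
```

Request:
drive_tool(
  plan=[
    [-0.3, 0, 0.4, 0],
    [-0.6, 0, 0.5, 0],
    [-0.9, 0, 0.7, 0],
    [-1.2, 0, 0.8, 0],
    [-1.5, 0, 0.9, 0],
    [-1.5, 0, 0.9, 0],
  ],
)

```text
t: 7.42
ee_pos: [0.5289, -0.0525, 0.0793]
ee_rot: [0.201, 1.636, -0.187]
ft_force: [-7.9, 1.8, -1.6]
grip_width: 0.013
```

```bash
cat > tip.py <<'E'
from h import *
def state(pr=True):
    o=observe();M=R.from_rotvec(o["ee_rot"]).as_matrix();f=np.array([np.cos(.247),-np.sin(.247)])
    g=o["ee_pos"]-.019*M[:,0];s=np.array([.6965,-.0915])
    a=(g[:2]-s)@f;th=[t for t in np.radians(np.arange(0,50,.5))]
    # tilt that the grasp height implies with corner on bench, and the forward position it implies
    H=lambda t:(-.1955*np.cos(.4499+t)-.01*np.tan(t),.1955*np.sin(.4499+t))
    t=min(th,key=lambda t:abs(H(t)[1]-g[2]))
    print("t",round(o["t"],2),"grasp fwd",a.round(4),"z",g[2].round(4),"-> tilt by z",np.degrees(t),"fwd expected",H(t)[0].round(4))
    print("F fwd",(o["ft_force"][:2]@f).round(1),"lat",(o["ft_force"][1]*f[0]-o["ft_force"][0]*f[1]).round(1),"up",o["ft_force"][2].round(1),"tq",o["torque"].round(2),"tool tilt deg",np.degrees(np.arcsin(-M[2,2])).round(1),"w",round(o["grip_width"],4),"q",o["qpos"].round(2))
    if pr:
        for d in(5,10,15):
            T=t+np.radians(d);h=H(T);X=np.array([h[0]-a,h[1]-g[2]]);m=-M[2,2]
            df,du=X*1000;print("  to tilt",np.degrees(T).round(1),"fwd",df.round(1),"up",du.round(1),"mm -> tool x",(-m*df-du*np.sqrt(1-m*m)).round(1),"z",(df*np.sqrt(1-m*m)-m*du).round(1))
state()
E
python3 tip.py; python3 m2.py .592 -.064 -.247
```

```text
t 7.42 grasp fwd -0.1706 z 0.0982 -> tilt by z 4.5 fwd expected -0.1696
F fwd -8.1 lat -0.2 up -1.6 tq [0.32 1.53 0.01] tool tilt deg 4.2 w 0.013 q [-0.26  0.31  1.7  -0.    1.21 -0.02]
  to tilt 9.5 fwd 9.3 up 14.7 mm -> tool x -15.3 z 8.2
  to tilt 14.5 fwd 18.9 up 28.1 mm -> tool x -29.5 z 16.7
  to tilt 19.5 fwd 29.5 up 40.7 mm -> tool x -42.7 z 26.4
t 7.52 tcp [ 0.5288 -0.0524  0.0791] M [[-0.072, 0.242, 0.968], [0.018, 0.97, -0.241], [-0.997, -0.0, -0.074]] psi -0.244
q [-2.610e-01  3.060e-01  1.702e+00 -1.000e-03  1.208e+00 -1.600e-02] F [-7.3  1.4  0. ] w 0.013
shift cm [ 1.32  0.28 -0.39] turns [ 3.000e-03 -3.139e+00]
('scene',) [ 0.5923 -0.0687 -0.2132] 0.929 corner in stop -0.0001 0.0003
('side',) [ 0.5981 -0.0577 -0.2695] 0.951 corner in stop 0.0028 0.0064
('scene', 'side') [ 0.5958 -0.0636 -0.2466] 0.902 corner in stop 0.0021 0.0027
```

Forces are small, the forward position matches the tipping arc and the tool tilts along. Continuing.

Request:
drive_tool(
  plan=[
    [-0.4, 0, 0.3, 0],
    [-0.8, 0, 0.6, 0],
    [-1.2, 0, 0.8, 0],
    [-1.6, 0, 1.1, 0],
    [-2.0, 0, 1.3, 0],
    [-2.4, 0, 1.6, 0],
    [-2.7, 0, 1.8, 0],
    [-2.9, 0, 2.0, 0],
    [-2.9, 0, 2.0, 0],
  ],
)

```text
t: 8.32
ee_pos: [0.5456, -0.0565, 0.1064]
ee_rot: [0.202, 1.648, -0.186]
ft_force: [-14.7, 3.4, 5.0]
grip_width: 0.0134
```

```bash
python3 tip.py
```

```text
t 8.32 grasp fwd -0.1533 z 0.1253 -> tilt by z 14.0 fwd expected -0.1527
F fwd -15.1 lat -0.3 up 5.0 tq [ 0.66  2.81 -0.02] tool tilt deg 4.9 w 0.0134 q [-0.26  0.31  1.63 -0.    1.29 -0.02]
  to tilt 19.0 fwd 11.0 up 12.4 mm -> tool x -13.3 z 9.9
  to tilt 24.0 fwd 22.6 up 24.0 mm -> tool x -25.8 z 20.4
  to tilt 29.0 fwd 35.0 up 34.4 mm -> tool x -37.3 z 31.9
```

Request:
drive_tool(
  plan=[
    [-0.4, 0, 0.3, 0],
    [-0.8, 0, 0.6, 0],
    [-1.2, 0, 0.9, 0],
    [-1.6, 0, 1.2, 0],
    [-2.0, 0, 1.6, 0],
    [-2.3, 0, 1.9, 0],
    [-2.6, 0, 2.1, 0],
    [-2.6, 0, 2.2, 0],
  ],
)

```text
t: 8.98
ee_pos: [0.5677, -0.0619, 0.1322]
ee_rot: [0.202, 1.653, -0.185]
ft_force: [-12.7, 3.1, 8.9]
grip_width: 0.0131
```

```bash
python3 tip.py; python3 - <<'E'
from h import *
a=camera("scene")[130:300,130:330];b=camera("side")[130:300,200:400]
cv2.imwrite("pics/p5.png",cv2.resize(np.hstack([a,b])[:,:,::-1],None,fx=2,fy=2,interpolation=cv2.INTER_CUBIC))
E
```

```text
t 8.98 grasp fwd -0.1304 z 0.1511 -> tilt by z 25.0 fwd expected -0.1283
F fwd -13.0 lat -0.1 up 8.9 tq [0.56 2.45 0.  ] tool tilt deg 5.2 w 0.0131 q [-0.26  0.33  1.55 -0.    1.36 -0.01]
  to tilt 30.0 fwd 14.7 up 10.5 mm -> tool x -11.8 z 13.7
  to tilt 35.0 fwd 28.0 up 19.5 mm -> tool x -22.0 z 26.1
  to tilt 40.0 fwd 41.8 up 27.2 mm -> tool x -30.9 z 39.2
```

View pics/p5.png

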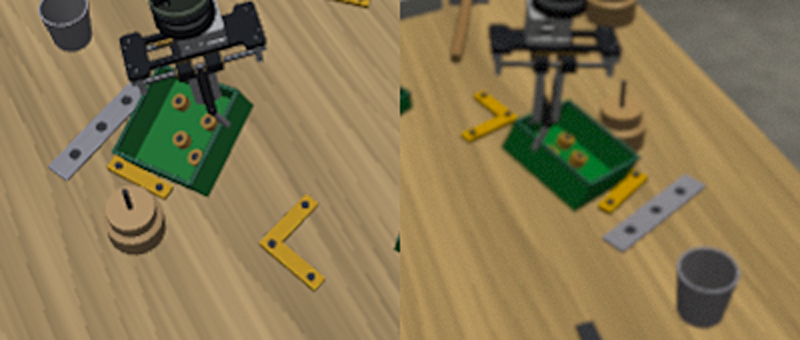

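The tote is tipping in the stop: side view corner at (635,165) by the bars. The bushes at scene (180,101), (208,121), (180,139), (195,157) have hardly slid yet. I'll tip on and measure the tilt independently.

Request:
drive_tool(
  plan=[
    [-0.3, 0, 0.4, 0],
    [-0.6, 0, 0.7, 0],
    [-0.9, 0, 1.0, 0],
    [-1.2, 0, 1.4, 0],
    [-1.5, 0, 1.8, 0],
    [-1.8, 0, 2.1, 0],
    [-2.0, 0, 2.4, 0],
    [-2.1, 0, 2.6, 0],
    [-2.1, 0, 2.6, 0],
  ],
)

```text
t: 9.83
ee_pos: [0.5943, -0.0685, 0.154]
ee_rot: [0.202, 1.654, -0.185]
ft_force: [-10.4, 1.8, 10.6]
grip_width: 0.0129
```

```bash
cat > m3.py <<'E'
import sys
from h import *
exec(open("tip.py").read().split("\n",1)[1])
im={n:camera(n) for n in P};G=((40,80,20),(85,255,255))
def pts(p,L):
    t=p[2];L=np.asarray(L,float)-[.106,0,0]
    Rm=R.from_euler("ZY",[p[3],t]).as_matrix() # +Y rotation: -x end goes up
    return L@Rm.T+[p[0],p[1],0]
p0=np.array([.69,-.09,np.radians(30),-.247])
for cams in(("scene",),("side",),("scene","side")):
    M={n:hullmask(comp(n,im[n],*G,proj(n,pts(p0,[(0,0,.02)]))[0])) for n in cams}
    f=lambda p:-np.mean([iou(M[n],fill([proj(n,pts(p,BOX))],M[n].shape,True)) for n in cams])
    r=fit(f,p0,(.008,.008,.1,.06));print(cams,r.x[:2].round(4),"tilt",np.degrees(r.x[2]).round(1),"yaw",r.x[3].round(3),round(-r.fun,3))
    K=r.x
h=pts(K,[(-.07,0,.085)])[0];print("handle from fit",h.round(4))
o=[]
for n,sl in(("scene",(slice(130,300),slice(130,330))),("side",(slice(130,300),slice(200,400)))):
    a=cv2.resize(im[n],None,fx=2,fy=2,interpolation=cv2.INTER_CUBIC)
    q=proj(n,pts(K,BOX))*2
    if len(sys.argv)>2:
        for i,j in((0,1),(1,2),(2,3),(3,0),(4,5),(5,6),(6,7),(7,4)):cv2.line(a,tuple(map(int,q[i])),tuple(map(int,q[j])),(255,0,0),1)
    o.append(a[sl[0].start*2:sl[0].stop*2,sl[1].start*2:sl[1].stop*2])
cv2.imwrite(sys.argv[1],np.hstack(o)[:,:,::-1])
E
python3 m3.py pics/p6.png 1
```

```text
t 9.83 grasp fwd -0.1029 z 0.1729 -> tilt by z 36.5 fwd expected -0.0983
F fwd -10.5 lat -0.8 up 10.6 tq [0.49 2.21 0.03] tool tilt deg 5.3 w 0.0129 q [-0.26  0.36  1.45 -0.    1.42 -0.01]
  to tilt 41.5 fwd 18.6 up 7.4 mm -> tool x -9.1 z 17.8
  to tilt 46.5 fwd 32.9 up 13.3 mm -> tool x -16.3 z 31.5
  to tilt 51.5 fwd 47.3 up 17.8 mm -> tool x -22.1 z 45.5
('scene',) [ 0.6922 -0.0897] tilt 33.2 yaw -0.243 0.964
('side',) [ 0.6901 -0.0895] tilt 34.8 yaw -0.205 0.958
('scene', 'side') [ 0.6898 -0.0884] tilt 34.4 yaw -0.24 0.955
handle from fit [ 0.5955 -0.0654  0.1696]
```

View pics/p6.png

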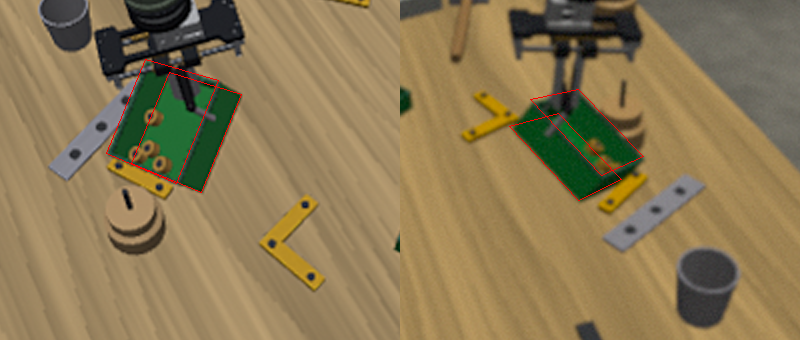

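Tilt fits at 34°, corner in the stop, and three bushes are already in the low corner at about (140,155) with one still sliding at (152,116). Holding to let it settle.

Request:
drive_tool(
  plan=[
    [0.1, 0, 0.3, 0],
    [0.1, 0, 0.3, 0],
    [0.1, 0, 0.3, 0],
    [0.1, 0, 0.3, 0],
    [0.1, 0, 0.3, 0],
    [0.1, 0, 0.3, 0],
    [0.1, 0, 0.3, 0],
    [0.1, 0, 0.3, 0],
  ],
)

```text
t: 10.6
ee_pos: [0.5969, -0.0691, 0.1557]
ee_rot: [0.202, 1.655, -0.185]
ft_force: [-8.3, 1.8, 10.0]
grip_width: 0.0134
```

```bash
python3 m3.py pics/p7.png
```

```text
t 10.6 grasp fwd -0.1003 z 0.1747 -> tilt by z 37.5 fwd expected -0.0956
F fwd -8.5 lat -0.3 up 10.0 tq [ 0.53  2.01 -0.02] tool tilt deg 5.3 w 0.0134 q [-0.26  0.37  1.44 -0.    1.42 -0.01]
  to tilt 42.5 fwd 18.8 up 6.9 mm -> tool x -8.7 z 18.1
  to tilt 47.5 fwd 33.2 up 12.6 mm -> tool x -15.6 z 31.8
  to tilt 52.5 fwd 47.6 up 16.8 mm -> tool x -21.1 z 45.8
('scene',) [ 0.6893 -0.0886] tilt 35.6 yaw -0.248 0.966
('side',) [ 0.6887 -0.0904] tilt 36.2 yaw -0.221 0.95
('scene', 'side') [ 0.6903 -0.0892] tilt 35.2 yaw -0.244 0.952
handle from fit [ 0.5983 -0.0663  0.1709]
```

View pics/p7.png

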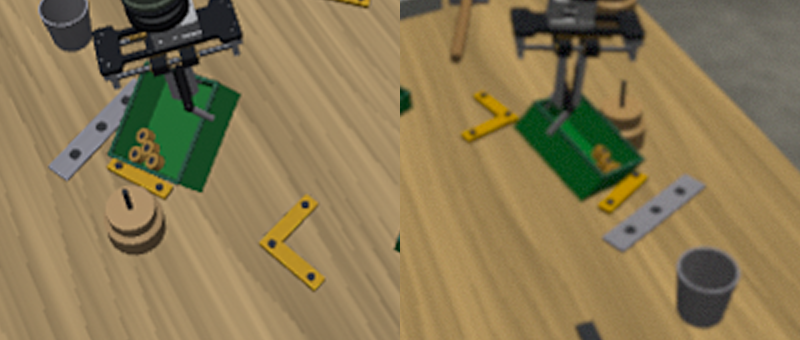

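```bash
python3 - <<'E'
from h import *
K=np.array([.6903,-.0892,np.radians(35.2),-.244])
Rm=R.from_euler("ZY",[K[3],K[2]]).as_matrix();o=np.array([K[0],K[1],0])-Rm@[.106,0,0]
p=P["scene"];C=cv2.Rodrigues(p["rvec"])[0];c=-C.T@p["tvec"]
for u in((144,134),(136,148),(150,147),(153,160)):
    q=cv2.undistortPoints(np.array([[[u[0]/2+130,u[1]/2+130]]],float),p["intrinsics"],p["dist"])[0,0]
    d=Rm.T@(C.T@np.r_[q,1]);c0=Rm.T@(c-o);X=c0+d*(.02-c0[2])/d[2];print("bush in tote mm",(X*1000).round(0))
s=silhouettes("scene","core");s=s[0]["mask"];r,cc=np.nonzero(s);print("core mask",r.min(),r.max(),cc.min(),cc.max())
# core fit: cylinder hull r=.042,h=.07
g=np.linspace(0,2*np.pi,40)
m=cv2.resize(s.astype(np.uint8),None,fx=S,fy=S,interpolation=cv2.INTER_NEAREST)
f=lambda v:-iou(m,fill([proj("scene",[(v[0]+.042*np.cos(a),v[1]+.042*np.sin(a),z) for z in(0,.07) for a in g])],m.shape,True))
k=fit(f,(.724,.015),(.01,.01));print("core",k.x.round(4),k.fun)
a=.10607
for z in(0,.055):
    L=np.array([[a*(1-t),a*t,z] for t in np.linspace(0,1,30)]);W=L@Rm.T+o
    W=W[W[:,2]<.07];D=np.hypot(*(W[:,:2]-k.x).T);i=D.argmin();print("clear to core mm",(D[i]-.042)*1000,W[i].round(3))
E
```

```text
bush in tote mm [ 56. -18.  20.]
bush in tote mm [76. -4. 20.]
bush in tote mm [51.  8. 20.]
bush in tote mm [51. 31. 20.]
core mask 222 255 183 211
core [0.725  0.0095] -0.7999485232610514
clear to core mm 31.45953758096814 [ 0.658 -0.021  0.034]
clear to core mm 22.844616916937557 [ 0.699 -0.05   0.068]
```

```bash
python3 - <<'E'
from plant import *
o=observe();print(o["t"],o["ee_pos"],abs(o["qd"]).max(),o["ft_force"],o["grip_width"]);print(hand_in());print(observe()["ee_pos"])
E
```

```text
10.75 [ 0.59690568 -0.06913236  0.155762  ] 0.003217106298038246 [-9.16435898  1.86331889 10.35423885] 0.01317059347510294
the job is handed in; nothing more can be done
None
the job is handed in; nothing more can be done
```

I slid the larger green tote by its handle into the farthest stop, the one between the strip and the core. I seated it with a push of about 20 N, tipped it, and handed the job in at 10.75 s of the 42 s. `hand_in` gave no verdict, so the result below rests on my own last checks.

- **Home:** the final push stopped firm with almost no sideways force. The combined camera fit put the corner 1 to 2 mm short of home in x and about 3 mm off in y. The side camera alone read y at about 6 mm and yaw about 0.05 rad off, right at the limits. The gripper partly hid the tote in that view, and in the enlarged picture it looked flush on both bars.
- **Tip:** the camera fit gives about 35°, while the grasp height implies 37.5°. By the fit, the corner is within about 7 mm of the stop corner. The fit takes the corner as on the bench; the 10 N upward force on the tool agrees with that. The handle is at about 171 mm.
- **Bushes:** all four are clustered in the low corner, 51 to 76 mm from the tote's centre.
- **Hold:** the fingers still grip the 14 mm bar (opening 13 mm) and joint speeds are nearly zero.
- **Bystanders:** they look unmoved in the pictures, and the tote clears the core by about 23 mm.
- **Gripper tilt:** the interface allowed no commanded tilt, so the bar turned in the fingers. The tool ended tilted only about 5°.

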